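# Rack the bar and tube offcuts

## Robot

A 6-joint arm with a two-finger parallel gripper is mounted at the origin on a cart in front of the work surface, level with it; the furniture and walls round the work are solid. World frame = base frame: x ahead of the robot, y to its left, z up, the work surface at z = 0. Lengths are in mm, angles in rad, forces in N, time in s.
With the tool pointing down it reaches from about 300 to 750 mm from the base axis. Payload 8.5 kg.
Tool frame: the origin (TCP) lies midway between the tips of the shut fingers; the grasp point (between the pads) lies 19 mm behind it; z points along the fingers, y is the line along which they close (so a half turn about z gives the same grasp; the last joint's range is limited). The gripper opens to 88 mm and grips with 3 to 60 N. Pads are 18 mm wide; open, the fingers measure 123 mm over their backs; the gripper's body (75 mm by 187 mm) begins 45 mm behind the grasp point.
Start: joints at [-1.352, 0.381, 1.297, -0, 1.464, -0.215], TCP at [231.169, -499.04, 238.748] pointing down, gripper open.
Joint ranges: [-3.11, 3.11], [-0.89, 2.33], [0.22, 2.48], [-1.42, 4.56], [0.17, 2.85], [-2.88, 2.88]. Speed limits (rad/s): [2.39, 2.39, 3.14, 3.14, 3.14, 3.14].

## Interface

Orientations are given as a unit quaternion [x, y, z, w].
In Python, from workcell import r, eyes, close_job gives the robot as it stands.
- The arm moves only by the tool arm_command, never from a script. Its argument "motion" is one flat list of numbers, 7 for each row, row after row: the gripper's target within -1 to 1 (fully open at 1, half-way at 0, shut at -1), then the shift along the tool's x, y, z in m, then the turn, a rotation vector about the tool's x, y, z in rad. A call has 1 to 12 rows; each row shifts and turns the commanded pose from where the row before left it, along the tool's axes as they then stand; what a row does not reach is not made up. A row lasts 1/10 s, in which the tool goes at most 50 mm and 8.59 degrees, less where a joint would pass 70% of its speed; a pose out of reach is approached as far as the arm can. A call is refused whole if a number of a shift passes 0.05 or a number of a turn 0.15, either way. A call with a gripper value outside its range is refused whole. The fingers move at their own pace and stop on an object; "squeeze" is the grip in N (left out, the last holds). Time passes only in rows, so rows that do not move let the fingers close. It gives the time, the measured TCP pose, the force, the opening and the grip force at its end, in the units of the state.
- r.get_obs(): the state, without advancing time (a new reading comes with each control period).
- eyes.camera(name): name is "side" or "top"; returns a dict with "frame" (480x640x3 uint8, red, green, blue), "range_z" (480x640 float32, mm along the optical axis (not along the pixel's ray), 0 where there is no reading), "fx", "fy", "cx", "cy" (pixels), "world_from_camera" (4x4, takes a point from camera to world coordinates). Camera axes: x right, y up, looking along -z (the intrinsics and any distortion apply to the point x, -y, -z); pixel columns grow to the right and rows downward; lengths in mm; the calibration is good to about 2 mm. A picture is of the moment at which its call begins.
- close_job(): hands the job in; it is judged then, once.
The state is a dict: "time_s": time; "q": joint angles; "qvel": joint speeds; "effort": joint torques, N m; "eef_pos": TCP position; "tool_rot": TCP orientation; "contact_force": force on the tool from outside, world axes, zero at the start; "moment": the same for the moment, N m; "grip_width": finger opening in mm; "gripper_force": force on a finger pad.
Only numpy, scipy, OpenCV 4.12 (cv2) and the standard library are available. Lean on these libraries where they do the work, as an engineer would, in place of code of your own. Each camera call takes 0.05 s, during which the arm holds its last target. There are 200 camera calls.

## Task

Put the four bar and tube offcuts away, each in the rest made for it: the long round bar in the pair of V supports, the short square bar in the narrow flat rest, the square tube in the wide flat rest, and the short round tube standing upright in the round cup. Lay each bar lengthwise across both supports of its rest, down between the side posts and centred along its length, and let go of it. Leave the steel angle lying where it is.

Things in the scene. Friction and masses are not known exactly. Their poses are not given: they have to be found in the camera images.
- round_bar_center (a point): Centre of the long round bar: solid pale steel rod, 16 mm in diameter, 140 mm long, lying on the table (its centre 8 mm above the table); it can roll. Its long axis is its own y axis; at the start z points up.
- square_bar_center (a point): Centre of the short square bar: solid dark steel, 16 x 16 mm section, 95 mm long, lying on the table. Its long axis is its own y axis; at the start z points up.
- square_tube_center (a point): Centre of the square tube: dark steel, 35 x 35 mm section, 85 mm long, lying on the table. Its long axis is its own y axis; at the start z points up.
- round_tube_center (a point): Centre of the short round tube: dark steel, 42 mm in diameter, 48 mm high, standing on end on the table (its centre 24 mm above the table). Its own z axis runs up the tube.
- angle_center (a point): Steel angle, 30 x 30 mm L section, 105 mm long, 4 mm thick, one leg flat on the table and one standing up; leave it alone. The point is half-way up it. Its long axis is its own y axis.
- vee_rest_seat (a point): Rest for the long round bar: two V supports (90 degrees, 42 mm wide mouth, arms up to 41 mm above the table), 8 mm thick, 90 mm apart centre to centre, on a base plate 56 x 120 x 4 mm. The point: midway between the Vs, at the bottom of the V, 20 mm above the table. The bar at rest has its centre 11 mm above it. Fixed; the piece lies along its own y axis, z up.
- narrow_rest_seat (a point): Narrow flat rest, for the square bar: two saddles 8 mm thick, 64 mm apart centre to centre; 34 mm free between their side posts, which rise 13 mm above the saddle floor. Base plate 62 x 94 x 4 mm. The point: midway between the saddles at floor height, 24 mm above the table. The bar at rest has its centre 8 mm above it. Fixed; the piece lies along its own y axis, z up.
- wide_rest_seat (a point): Wide flat rest, for the square tube: two saddles 8 mm thick, 58 mm apart centre to centre; 52 mm free between their side posts, which rise 13 mm above the saddle floor. Base plate 80 x 88 x 4 mm. The point: midway between the saddles at floor height, 24 mm above the table. The tube at rest has its centre 17.5 mm above it. Fixed; the piece lies along its own y axis, z up.
- cup_seat (a point): Round cup, for the short round tube: 66 mm in outer diameter, 60 mm inside, rim 16 mm above the table, open upwards. The point is the centre of its inner floor, 4 mm above the table; the round tube standing in it has its centre 24 mm above this point. It is bolted to the table and never moves.
There are look-alikes about, which are no part of the job. Of the things that look like the part that bears round_tube_center, the smallest one is meant.

How it is judged (in metres and radians):
At the end, for the whole second after the job is handed in: Bars and square tube rest on both supports of their rests (height within 5 mm, within 14 mm lengthwise and 13 mm sideways of the middle, 0.25 rad of its direction); the round tube stands in the cup (13 mm, tilt under 0.1 rad). All released and at rest (x of round_bar_center in the frame of vee_rest_seat between -0.013 and 0.013 m and y of round_bar_center in the frame of vee_rest_seat between -0.014 and 0.014 m and z of round_bar_center in the frame of vee_rest_seat between 0.0063 and 0.0163 m and angle between the y axis of round_bar_center and the y axis of vee_rest_seat, either way round below 0.25 rad and x of square_bar_center in the frame of narrow_rest_seat between -0.013 and 0.013 m and y of square_bar_center in the frame of narrow_rest_seat between -0.014 and 0.014 m and z of square_bar_center in the frame of narrow_rest_seat between 0.003 and 0.013 m and angle between the y axis of square_bar_center and the y axis of narrow_rest_seat, either way round below 0.25 rad and x of square_tube_center in the frame of wide_rest_seat between -0.013 and 0.013 m and y of square_tube_center in the frame of wide_rest_seat between -0.014 and 0.014 m and z of square_tube_center in the frame of wide_rest_seat between 0.0125 and 0.0225 m and angle between the y axis of square_tube_center and the y axis of wide_rest_seat, either way round below 0.25 rad and horizontal distance between round_tube_center and cup_seat below 0.013 m and z of round_tube_center in the frame of cup_seat between 0.019 and 0.03 m and angle between round_tube_center's own z axis and vertical below 0.1 rad and linear speed of each of round_bar, square_bar, square_tube, round_tube below 0.02 m/s); the robot touches nothing.
It fails at once if the steel angle is pushed more than 20 mm from where it lay (distance of angle_center from where it was at the start of the episode above 0.02 m).
It also fails if it takes over 102 s, if anything falls off the work surface, if the arm or the gripper's body presses on something with over 40 N, if the wrist force passes 120 N, or if a joint passes its speed limit or range.

## Working session

There is one attempt and no reset: what is moved stays moved. The work goes in short steps, Python scripts to look and compute and a tool call to move; the robot and the scene stay as the last step left them, time stands still between calls to the robot, and variables do not carry over. Pictures are saved under pics/ and viewed, at most 14 in all, crops included, and the job is handed in when it is done.

Besides the shell and the picture viewer there is one more tool, called after "Emit:" as name(argument=value, ...), one argument or row to a line, values as JSON. arm_command: Moves the arm, as the interface text tells. Its arguments: {"type":"object","properties":{"motion":{"type":"array","items":{"type":"number"}},"squeeze":{"type":"number"}},"required":["motion"]}

```bash
mkdir -p pics
cat > h.py <<'E'
import numpy as np, cv2
from workcell import r, eyes, close_job
def cam(n,save=None):
    c=eyes.camera(n)
    if save: cv2.imwrite('pics/'+save,c['frame'][:,:,::-1])
    return c
def cloud(c):
    d=c['range_z'].astype(float); v,u=np.mgrid[0:480,0:640]
    P=np.stack([(u-c['cx'])/c['fx']*d,-(v-c['cy'])/c['fy']*d,-d,np.ones_like(d)],-1)
    W=(P@np.array(c['world_from_camera']).T)[...,:3]; W[d==0]=np.nan
    return W
E
python3 - <<'E'
from h import *
for n in('top','side'):
    c=cam(n,n+'0.png'); np.savez(n+'0.npz',**c); print(c.keys(),c['fx'],c['cx'],c['cy'],np.round(c['world_from_camera'],3))
print(r.get_obs())
E
```

```text
dict_keys(['frame', 'range_z', 'fx', 'fy', 'cx', 'cy', 'world_from_camera']) 560.0582909086946 324.6062810298812 241.3761664810284 [[-2.900000e-02  9.870000e-01 -1.560000e-01  2.896990e+02]
 [-9.990000e-01 -2.600000e-02  2.100000e-02  1.609000e+01]
 [ 1.700000e-02  1.570000e-01  9.870000e-01  1.397556e+03]
 [ 0.000000e+00  0.000000e+00  0.000000e+00  1.000000e+00]]
dict_keys(['frame', 'range_z', 'fx', 'fy', 'cx', 'cy', 'world_from_camera']) 459.18814415741326 322.9138344983186 240.91278014488188 [[ 8.60000e-02  8.50000e-01 -5.19000e-01 -1.14613e+02]
 [-9.96000e-01  7.10000e-02 -4.90000e-02 -6.79110e+01]
 [-5.00000e-03  5.21000e-01  8.53000e-01  9.93337e+02]
 [ 0.00000e+00  0.00000e+00  0.00000e+00  1.00000e+00]]
{'time_s': 0.1, 'q': array([-1.35231226e+00,  3.81079779e-01,  1.29817016e+00,  1.49372983e-05,
        1.46360439e+00, -2.15321541e-01]), 'qvel': array([ 1.47670414e-03, -1.91046225e-03, -2.83930578e-03,  3.99075347e-05,
        3.84512600e-05, -2.23790514e-04]), 'effort': array([ 4.22784637e-03, -4.38653219e+01, -2.24909681e+01,  7.14725303e-02,
        3.42162314e-02, -7.73049260e-05]), 'eef_pos': array([ 231.11251482, -498.79866812,  238.230742  ]), 'tool_rot': array([ 9.76568647e-01,  2.15205205e-01,  6.42775341e-06, -6.30846080e-04]), 'contact_force': array([-0.15512136, -0.47882949, -0.33895283]), 'moment': array([-0.01466841, -0.02262997, -0.02451114]), 'gripper_force': 0.0, 'grip_width': 88.22394681612833}
```

View pics/top0.png

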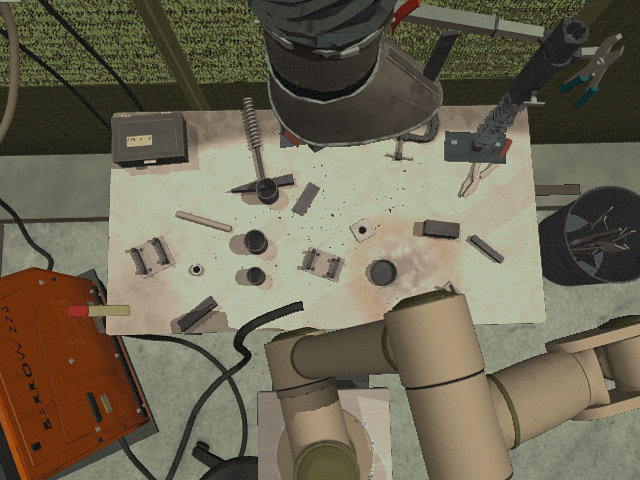

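View pics/side0.png

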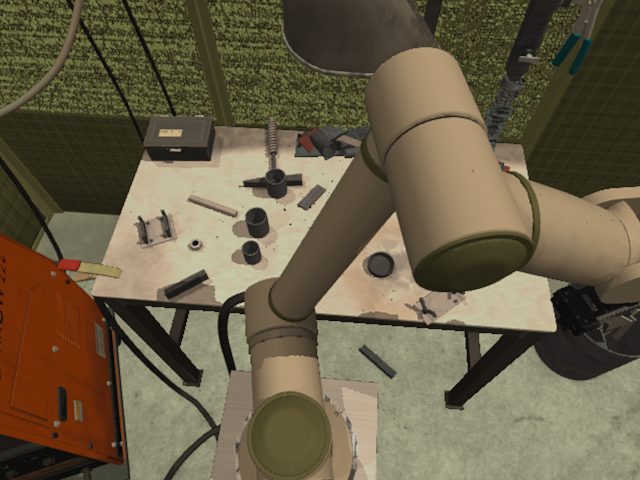

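The top view shows the round bar (203,221), three tubes (255,242), (256,276) and (266,190), two rests (150,257) and (322,263), the cup (382,272), the square tube (440,229), square-bar candidates (306,198) and (485,249), and the angle (195,315). The arm hides a third rest, which the side view shows at (435,300). Next I'll enlarge the top view.

Run:
```python
from h import *
c=np.load('top0.npz'); W=cloud(c)
f=c['frame'][:,:,::-1]
cv2.imwrite('pics/cropL.png',cv2.resize(f[170:335,110:350],None,fx=3.3,fy=3.3,interpolation=cv2.INTER_CUBIC))
z=W[...,2]; roi=np.zeros(z.shape,bool); roi[150:325,110:545]=1
m=((z>6)&(z<90)&roi).astype(np.uint8)
n,l,s,ce=cv2.connectedComponentsWithStats(m)
for i in range(1,n):
    if s[i,4]<40: continue
    p=W[l==i]; rc=cv2.minAreaRect(p[:,:2].astype(np.float32))
    print(ce[i].round(),s[i,4],'h',np.percentile(p[:,2],[5,50,97]).round(),'c',np.round(rc[0]),'sz',np.round(rc[1]),round(rc[2]))
t=z[200:210,330:400]; print('table',np.nanmedian(t))
c=np.load('side0.npz'); W=cloud(c)
f=c['frame'][:,:,::-1]; cv2.imwrite('pics/cropS.png',cv2.resize(f[230:330,340:520],None,fx=4,fy=4,interpolation=cv2.INTER_CUBIC))
```

```text
[148. 157.] 1125 h [12. 61. 69.] c [730. 416.] sz [ 39. 176.] 5
[265. 183.] 854 h [10. 25. 65.] c [668. 131.] sz [128. 130.] 60
[399. 156.] 89 h [ 7. 12. 19.] c [ 728. -214.] sz [70. 27.] 64
[476. 162.] 1109 h [ 8. 13. 20.] c [ 677. -409.] sz [167. 124.] 89
[306. 198.] 181 h [ 6.  8. 13.] c [622.  30.] sz [31. 85.] 58
[204. 221.] 349 h [ 9. 15. 20.] c [569. 287.] sz [141.  17.] 73
[441. 229.] 554 h [14. 34. 40.] c [ 530. -305.] sz [86. 40.] 83
[361. 230.] 138 h [ 6.  8. 13.] c [ 535. -107.] sz [44. 47.] 18
[255. 241.] 272 h [ 9. 50. 67.] c [509. 156.] sz [54. 55.] 59
[487. 248.] 274 h [ 9. 15. 20.] c [ 480. -421.] sz [95. 22.] 46
[151. 256.] 514 h [ 6. 12. 39.] c [486. 417.] sz [83. 89.] 26
[312. 260.] 147 h [ 6. 14. 41.] c [463.  20.] sz [33. 50.] 77
[335. 268.] 98 h [ 7. 24. 38.] c [442. -37.] sz [28. 53.] 80
[383. 272.] 163 h [ 6. 14. 21.] c [ 428. -157.] sz [65. 67.] 34
[196. 269.] 109 h [10. 16. 20.] c [447. 308.] sz [26. 33.] 21
[255. 275.] 132 h [ 8. 41. 54.] c [425. 157.] sz [41. 41.] 39
[452. 288.] 45 h [ 7. 28. 45.] c [ 381. -325.] sz [27. 19.] 30
[202. 313.] 156 h [ 6. 18. 34.] c [345. 293.] sz [25. 86.] 37
[277. 313.] 524 h [17. 25. 32.] c [331. 115.] sz [ 26. 148.] 18
[119. 310.] 216 h [ 7. 18. 25.] c [353. 491.] sz [47. 29.] 88
table -0.4437939319254838
```

View pics/cropL.png

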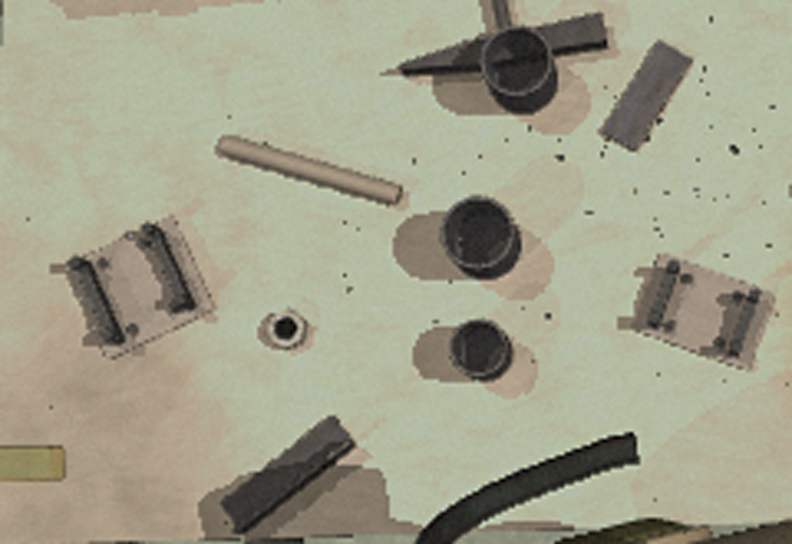

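View pics/cropS.png

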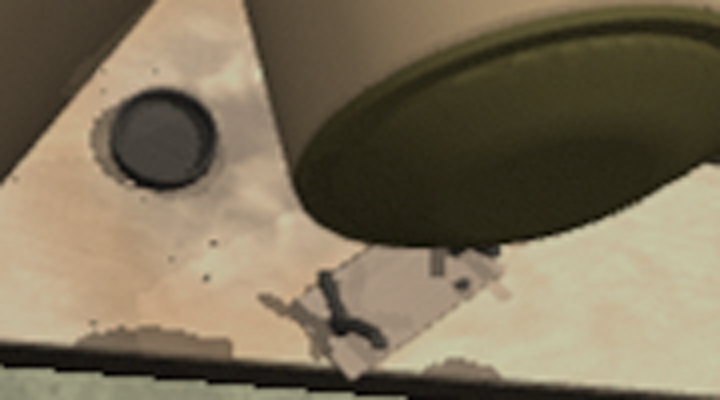

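The left rest (150,257) is the wide one, the middle (322,263) is the narrow one, and the V rest lies under the arm at side (435,300). The smallest tube is at (256,276). Next I'll refine the numbers and check the hood height.

```bash
cat >> h.py <<'E'
def rect(W,box,z0,z1,name):
    u0,v0,u1,v1=box; p=W[v0:v1,u0:u1].reshape(-1,3); p=p[(p[:,2]>z0)&(p[:,2]<z1)]
    rc=cv2.minAreaRect(p[:,:2].astype(np.float32)); b=cv2.boxPoints(rc)
    e=[b[1]-b[0],b[2]-b[1]]; h=[round(np.degrees(np.arctan2(k[1],k[0]))%180,1) for k in e]
    print(name,len(p),'c',np.round(rc[0],1),'mean',p[:,:2].mean(0).round(1),'edges',[(round(float(np.linalg.norm(k)),1),a) for k,a in zip(e,h)])
E
python3 - <<'E'
from h import *
W=cloud(np.load('top0.npz'))
rect(W,(170,200,240,240),10,30,'rbar')
rect(W,(418,215,465,243),28,45,'sqtube')
rect(W,(465,230,508,268),10,30,'sqbar')
rect(W,(238,262,272,290),38,60,'rtube')
rect(W,(125,230,180,285),16,45,'wide')
rect(W,(298,244,348,285),16,45,'narrow')
rect(W,(365,255,402,292),10,30,'cup')
rect(W,(178,295,220,332),8,40,'angle')
rect(W,(230,225,275,260),45,80,'bigtube')
for n in('top','side'):
    W=cloud(np.load(n+'0.npz')); p=W.reshape(-1,3)
    q=p[(p[:,0]>480)&(p[:,0]<1000)&(abs(p[:,1])<450)&(p[:,2]>150)]
    for a in range(480,1000,60):
        k=q[(q[:,0]>=a)&(q[:,0]<a+60)]
        if len(k)>5: print(n,a,len(k),'z',np.percentile(k[:,2],[1,50]).round(),'y',np.percentile(k[:,1],[1,99]).round())
E
```

```text
rbar 314 c [568.8 287.5] mean [569.1 289. ] edges [(15.8, np.float32(161.8)), (140.8, np.float32(71.8))]
sqtube 484 c [ 531.8 -305.2] mean [ 531.2 -305.4] edges [(37.1, np.float32(171.7)), (85.3, np.float32(81.7))]
sqbar 251 c [ 480.2 -421.2] mean [ 479.9 -420.3] edges [(18.5, np.float32(139.6)), (95.4, np.float32(49.6))]
rtube 71 c [425.7 157. ] mean [425.4 158.5] edges [(40.6, np.float32(134.2)), (41.3, np.float32(44.2))]
wide 232 c [484.3 417.9] mean [483.  417.8] edges [(67.1, np.float32(115.2)), (70.4, np.float32(25.2))]
narrow 139 c [452.7  -7.5] mean [453.2  -7.1] edges [(48.7, np.float32(158.2)), (71.9, np.float32(68.2))]
cup 118 c [ 427.5 -156.9] mean [ 427.9 -156.8] edges [(64.3, np.float32(126.9)), (65.0, np.float32(36.9))]
angle 190 c [332.1 292.1] mean [332.9 299.7] edges [(118.8, np.float32(130.2)), (53.8, np.float32(40.2))]
bigtube 150 c [508.  156.9] mean [508.1 156.8] edges [(52.4, np.float32(168.3)), (53.1, np.float32(78.3))]
top 600 12773 z [394. 653.] y [-143.   57.]
top 660 6950 z [385. 537.] y [-409.   83.]
top 720 6597 z [159. 502.] y [-442.   84.]
top 780 2430 z [467. 496.] y [-392. -162.]
top 840 188 z [486. 492.] y [-230. -138.]
top 960 4055 z [152. 230.] y [-442.  446.]
side 600 6225 z [397. 465.] y [-121.   54.]
side 660 2804 z [398. 470.] y [-415.   84.]
side 720 3976 z [161. 416.] y [-440. -154.]
side 960 2346 z [153. 251.] y [-445.  442.]
```

Emit:
arm_command(
  motion=[1,0.03,-0.034,0.005,0,0,0,1,0.03,-0.034,0.005,0,0,0,1,0.03,-0.034,0.005,0,0,0,1,0.03,-0.034,0.005,0,0,0,1,0.03,-0.034,0.005,0,0,0,1,0.03,-0.034,0.005,0,0,0,1,0.03,-0.034,0.005,0,0,0,1,0.03,-0.034,0.005,0,0,0,1,0.03,-0.034,0.005,0,0,0,1,0.03,-0.034,0.005,0,0,0,1,0.03,-0.034,0.005,0,0,0,1,0.03,-0.034,0.005,0,0,0],
  squeeze=30,
)

```text
time_s: 1.3
eef_pos: [386.4, 24.4, 178.6]
tool_rot: [0.977, 0.215, 0.0, 0.0]
contact_force: [0.8, -0.1, 0.3]
grip_width: 88.4
gripper_force: 0.0
```

Emit:
arm_command(
  motion=[1,0.023,-0.026,0.02,0,0,0,1,0.023,-0.026,0.02,0,0,0,1,0.023,-0.026,0.02,0,0,0,1,0.022,-0.026,0.018,0,0,0,1,0,0,0.02,0,0,0,1,0,0,0.02,0,0,0,1,0,0,0.02,0,0,0,1,0,0,0.018,0,0,0,1,0,0,0,0,0,0,-1,0,0,0,0,0,0,-1,0,0,0,0,0,0,-1,0,0,0,0,0,0],
)

```text
time_s: 2.5
eef_pos: [425.6, 155.2, 23.6]
tool_rot: [0.977, 0.215, 0.001, 0.0]
contact_force: [0.3, 0.0, 0.2]
grip_width: 66.4
gripper_force: 0.0
```

```bash
cat >> h.py <<'E'
def delta(x,y,z,yh):
    "shift (tool axes AFTER the turn) and tool-z turn to put TCP at x,y,z with closing axis heading yh deg (mod 180)"
    from scipy.spatial.transform import Rotation as R
    o=r.get_obs(); M=R.from_quat(o['tool_rot']).as_matrix(); h=np.degrees(np.arctan2(M[1,1],M[0,1]))
    t=(yh-h+90)%180-90; a=np.radians(h+t); d=np.array([x,y,z])-o['eef_pos']
    yy=np.array([np.cos(a),np.sin(a)]); xx=np.array([-yy[1],yy[0]])
    print('pos',o['eef_pos'].round(1),'down',M[:,2].round(3),'turn',round(-np.radians(t),3),'shift mm',round(xx@d[:2],1),round(yy@d[:2],1),round(-d[2],1),'q6',o['q'][5].round(2),'w',o['grip_width'].round(1),o['gripper_force'].round(1),o['time_s'])
E
python3 - <<'E'
from h import *
c=cam('top','top1.png'); np.savez('top1.npz',**c); W=cloud(c)
cv2.imwrite('pics/vee.png',cv2.resize(c['frame'][260:340,400:510,::-1],None,fx=5,fy=5,interpolation=cv2.INTER_CUBIC))
rect(W,(415,265,500,328),16,60,'vee')
rect(W,(415,265,500,328),28,60,'vee top')
delta(427.5,-156.9,100,-65)
E
```

```text
vee 143 c [ 343.  -294.8] mean [ 342.5 -295.7] edges [(99.0, np.float32(128.7)), (49.6, np.float32(38.7))]
vee top 92 c [ 343.  -294.8] mean [ 342.1 -294.9] edges [(99.0, np.float32(128.7)), (49.6, np.float32(38.7))]Traceback (most recent call last):
  File "<stdin>", line 6, in <module>
  File "h.py", line 23, in delta
    print('pos',o['eef_pos'].round(1),'down',M[:,2].round(3),'turn',round(-np.radians(t),3),'shift mm',round(xx@d[:2],1),round(yy@d[:2],1),round(-d[2],1),'q6',o['q'][5].round(2),'w',o['grip_width'].round(1),o['gripper_force'].round(1),o['time_s'])
                                                                                                                                                                                      ^^^^^^^^^^^^^^^^^^^^^
AttributeError: 'float' object has no attribute 'round'
```

View pics/vee.png

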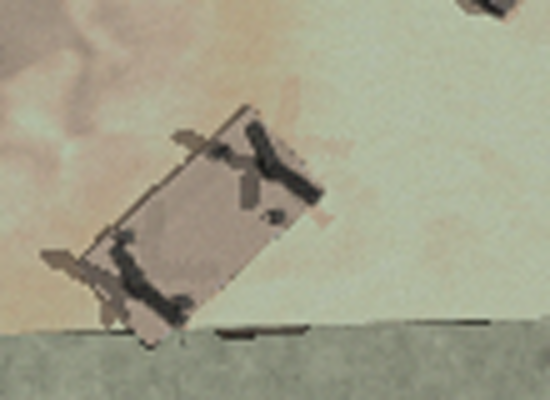

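The picture shows the V rest unobscured. Its Vs are at crop (265,160) and (150,280), so it's centred at (343,-295) with its axis heading 128.7°.

Emit:
arm_command(
  motion=[-1,0,0,0,0,0,0,-1,0,0,0,0,0,0,-1,0,0,0,0,0,0,-1,0,0,0,0,0,0,-1,0,0,0,0,0,0,-1,0,0,-0.02,0,0,0,-1,0,0,-0.03,0,0,0,-1,0,0,-0.03,0,0,0],
)

```text
time_s: 3.35
eef_pos: [424.7, 155.0, 103.3]
tool_rot: [0.977, 0.215, -0.001, -0.0]
contact_force: [-0.7, 0.2, -1.1]
grip_width: 41.2
gripper_force: 30.0
```

```bash
sed -i "s/o\['grip_width'\].round(1),o\['gripper_force'\].round(1)/round(o['grip_width'],1),round(o['gripper_force'],1)/" h.py
python3 - <<'E'
from h import *
delta(427.5,-156.9,100,-65.1)
E
```

```text
pos [424.7 155.  103.3] down [-0.002 -0.    -1.   ] turn -0.001 shift mm -128.8 284.1 3.3 q6 1.22 w 41.2 30.0 3.35
```

Emit:
arm_command(
  motion=[-1,-0.0161,0.0355,0,0,0,0,-1,-0.0161,0.0355,0,0,0,0,-1,-0.0161,0.0355,0,0,0,0,-1,-0.0161,0.0355,0,0,0,0,-1,-0.0161,0.0355,0,0,0,0,-1,-0.0161,0.0355,0,0,0,0,-1,-0.0161,0.0355,0,0,0,0,-1,-0.0161,0.0355,0,0,0,0,-1,0,0,0.02,0,0,0,-1,0,0,0.02,0,0,0,-1,0,0,0.015,0,0,0,-1,0,0,0.01,0,0,0],
)

```text
time_s: 4.55
eef_pos: [427.2, -156.5, 36.6]
tool_rot: [0.977, 0.215, -0.001, -0.001]
contact_force: [-0.2, 1.2, -1.1]
grip_width: 41.1
gripper_force: 30.0
```

Run:
```python
from h import *
delta(427.5,-156.9,28.5,-65.1)
```

```text
pos [ 427.2 -156.5   36.6] down [-0.001  0.001 -1.   ] turn -0.001 shift mm 0.1 0.4 8.1 q6 0.52 w 41.1 30.0 4.55
```

Emit:
arm_command(
  motion=[-1,0,0,0.006,0,0,0,-1,0,0,0.002,0,0,0,-1,0,0,0,0,0,0,1,0,0,0,0,0,0,1,0,0,0,0,0,0,1,0,0,0,0,0,0,1,0,0,0,0,0,0,1,0,0,-0.01,0,0,0,1,0,0,-0.025,0,0,0,1,0,0,-0.04,0,0,0,1,0,0,-0.02,0,0,0],
)

```text
time_s: 5.65
eef_pos: [428.2, -157.0, 128.0]
tool_rot: [0.977, 0.215, 0.001, 0.001]
contact_force: [0.3, -0.0, -0.4]
grip_width: 88.0
gripper_force: 0.0
```

Run:
```python
from h import *
delta(531.5,-305.3,5,-8.3)
```

```text
pos [ 428.2 -157.   128. ] down [ 0.003 -0.002 -1.   ] turn -0.992 shift mm -131.8 123.6 123.0 q6 0.52 w 88.0 0.0 5.65
```

Emit:
arm_command(
  motion=[1,0,0,0,0,0,-0.1417,1,0,0,0,0,0,-0.1417,1,0,0,0,0,0,-0.1417,1,0,0,0,0,0,-0.1417,1,0,0,0,0,0,-0.1417,1,0,0,0,0,0,-0.1417,1,0,0,0,0,0,-0.1417,1,-0.033,0.031,0.01,0,0,0,1,-0.033,0.031,0.02,0,0,0,1,-0.033,0.031,0.02,0,0,0,1,-0.033,0.031,0.0,0,0,0,1,0,0,0,0,0,0],
)

```text
time_s: 6.85
eef_pos: [533.2, -309.4, 74.6]
tool_rot: [0.757, 0.653, 0.0, 0.001]
contact_force: [-0.7, 0.5, -0.6]
grip_width: 88.2
gripper_force: 0.0
```

Run:
```python
from h import *
delta(531.5,-305.3,5,-8.3)
c=cam('top','top2.png'); W=cloud(c)
rect(W,(365,255,402,292),35,70,'rtube in cup')
rect(W,(365,255,402,292),5,30,'cup')
```

```text
pos [ 533.2 -309.4   74.6] down [ 0.002 -0.002 -1.   ] turn -0.003 shift mm 3.8 -2.3 69.6 q6 -0.57 w 88.2 0.0 6.85
rtube in cup 0 c [0. 0.] mean [nan nan] edges [(0.0, np.float32(0.0)), (0.0, np.float32(0.0))]
cup 0 c [0. 0.] mean [nan nan] edges [(0.0, np.float32(0.0)), (0.0, np.float32(0.0))]h.py:16: RuntimeWarning: Mean of empty slice.
  print(name,len(p),'c',np.round(rc[0],1),'mean',p[:,:2].mean(0).round(1),'edges',[(round(float(np.linalg.norm(k)),1),a) for k,a in zip(e,h)])
  ret = um.true_divide(
```

View pics/top2.png

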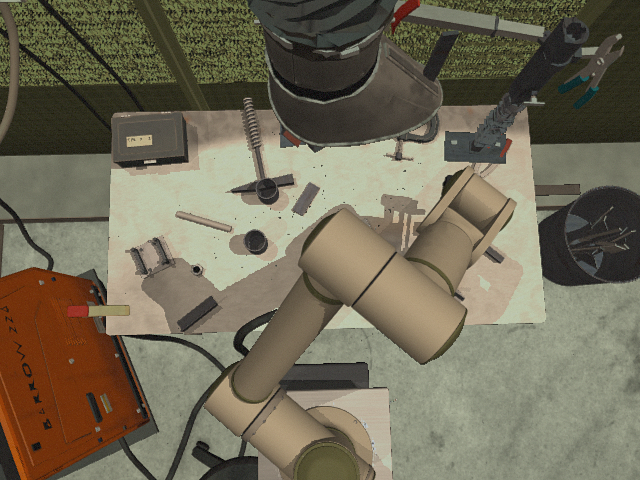

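The small tube has gone from (256,276), and the arm now covers the cup at (382,272), so I'll check it later. Next is the square tube.

Emit:
arm_command(
  motion=[1,0.004,-0.002,0.025,0,0,0,1,0,0,0.025,0,0,0,1,0,0,0.015,0,0,0,1,0,0,0.005,0,0,0,-1,0,0,0,0,0,0,-1,0,0,0,0,0,0,-1,0,0,0,0,0,0,-1,0,0,0,0,0,0,-1,0,0,0,0,0,0,-1,0,0,0,0,0,0,-1,0,0,0,0,0,0,-1,0,0,0,0,0,0],
)

```text
time_s: 8.1
eef_pos: [530.3, -301.3, 5.0]
tool_rot: [0.756, 0.654, 0.0, 0.001]
contact_force: [2.1, -0.3, 1.4]
grip_width: 34.8
gripper_force: 30.0
```

Run:
```python
from h import *
delta(484.3,417.9,28,25.2)
```

```text
pos [ 530.3 -301.3    5. ] down [ 0.001 -0.001 -1.   ] turn -0.585 shift mm 670.3 264.6 -23.0 q6 -0.57 w 34.8 30.0 8.1
```

Emit:
arm_command(
  motion=[-1,0,0,-0.03,0,0,0,-1,0,0,-0.03,0,0,-0.146,-1,0,0,-0.03,0,0,-0.146,-1,0,0,-0.03,0,0,-0.146,-1,0,0,0,0,0,-0.147,-1,0.042,0.0165,0,0,0,0,-1,0.042,0.0165,0,0,0,0,-1,0.042,0.0165,0,0,0,0,-1,0.042,0.0165,0,0,0,0,-1,0.042,0.0165,0,0,0,0,-1,0.042,0.0165,0,0,0,0,-1,0.042,0.0165,0,0,0,0],
)

```text
time_s: 9.3
eef_pos: [508.2, 15.9, 124.4]
tool_rot: [0.536, 0.844, -0.0, -0.001]
contact_force: [-0.3, -0.1, -3.5]
grip_width: 34.8
gripper_force: 30.0
```

Emit:
arm_command(
  motion=[-1,0.042,0.0165,0,0,0,0,-1,0.042,0.0165,0,0,0,0,-1,0.042,0.0165,0,0,0,0,-1,0.042,0.0165,0,0,0,0,-1,0.042,0.0165,0,0,0,0,-1,0.042,0.0165,0,0,0,0,-1,0.042,0.0165,0,0,0,0,-1,0.042,0.0165,0,0,0,0,-1,0.042,0.0165,0,0,0,0,-1,0,0,0,0,0,0,-1,0,0,0,0,0,0],
)

```text
time_s: 10.4
eef_pos: [481.8, 419.6, 123.8]
tool_rot: [0.535, 0.845, -0.001, -0.0]
contact_force: [0.2, -0.4, -2.7]
grip_width: 34.6
gripper_force: 30.0
```

Run:
```python
from h import *
delta(484.3,417.9,28,25.2)
c=cam('top','top3.png'); W=cloud(c)
rect(W,(365,255,402,292),38,70,'rtube in cup')
rect(W,(365,255,402,292),8,26,'cup')
```

```text
pos [481.8 419.6 123.8] down [-0.002 -0.002 -1.   ] turn 0.002 shift mm -2.7 1.5 95.8 q6 0.09 w 34.6 30.0 10.4
rtube in cup 87 c [ 428.1 -153.8] mean [ 428.2 -153.1] edges [(41.0, np.float32(92.0)), (41.3, np.float32(2.0))]
cup 192 c [ 423.3 -155.8] mean [ 427.9 -156.4] edges [(77.9, np.float32(171.8)), (65.6, np.float32(81.8))]
```

View pics/top3.png

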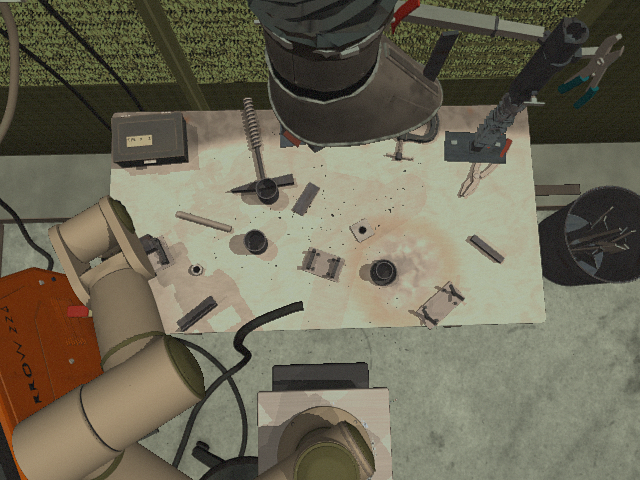

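The round tube stands in the cup at (382,272), 3 mm off centre, and the V rest is at (440,305). I'll lower the square tube into the wide rest.

Emit:
arm_command(
  motion=[-1,0.001,0.0015,0.03,0,0,0,-1,0,0,0.03,0,0,0,-1,0,0,0.02,0,0,0,-1,0,0,0.01,0,0,0,-1,0,0,0.003,0,0,0,-1,0,0,0.001,0,0,0,-1,0,0,0,0,0,0],
)

```text
time_s: 11.15
eef_pos: [484.1, 421.0, 31.8]
tool_rot: [0.536, 0.844, 0.001, 0.0]
contact_force: [-0.1, 0.2, -2.6]
grip_width: 35.0
gripper_force: 30.0
```

Emit:
arm_command(
  motion=[1,0,0,0,0,0,0,1,0,0,0,0,0,0,1,0,0,0,0,0,0,1,0,0,0,0,0,0,1,0,0,0,0,0,0,1,0,0,0,0,0,0,1,0,0,-0.02,0,0,0,1,0,0,-0.04,0,0,0,1,0,0,-0.04,0,0,0],
)

```text
time_s: 12.05
eef_pos: [483.2, 420.8, 131.5]
tool_rot: [0.536, 0.844, -0.001, -0.0]
contact_force: [1.8, 0.4, 0.2]
grip_width: 88.3
gripper_force: 0.0
```

Run:
```python
from h import *
delta(568.8,287.5,4,-18.2)
```

```text
pos [483.2 420.8 131.5] down [-0.001 -0.001 -1.   ] turn 0.757 shift mm -99.9 122.9 127.5 q6 0.09 w 88.3 0.0 12.05
```

Emit:
arm_command(
  motion=[1,0,0,0,0,0,0.126,1,0,0,0,0,0,0.126,1,0,0,0,0,0,0.126,1,0,0,0,0,0,0.126,1,0,0,0,0,0,0.126,1,0,0,0,0,0,0.127,1,-0.025,0.031,0,0,0,0,1,-0.025,0.031,0.02,0,0,0,1,-0.025,0.031,0.02,0,0,0,1,-0.025,0.03,0.02,0,0,0,1,0,0,0,0,0,0],
)

```text
time_s: 13.15
eef_pos: [570.4, 283.4, 67.9]
tool_rot: [0.811, 0.585, -0.002, -0.0]
contact_force: [-0.6, 0.3, 0.5]
grip_width: 87.6
gripper_force: 0.0
```

Run:
```python
from h import *
delta(568.8,287.5,3,-18.2)
W=cloud(cam('top'))
rect(W,(120,225,185,290),48,75,'sqtube')
```

```text
pos [570.4 283.4  67.9] down [-0.004 -0.002 -1.   ] turn -0.004 shift mm 3.4 -2.8 64.9 q6 0.6 w 87.6 0.0 13.15
sqtube 366 c [477.2 430.1] mean [476.4 429.8] edges [(58.0, np.float32(115.5)), (37.2, np.float32(25.5))]
```

Emit:
arm_command(
  motion=[1,0,0,0.025,0,0,0,1,0,0,0.025,0,0,0,1,0,0,0.01,0,0,0,1,0,0,0,0,0,0,1,0,0,0,0,0,0],
)

```text
time_s: 13.7
eef_pos: [569.5, 288.4, 12.0]
tool_rot: [0.81, 0.587, 0.001, 0.0]
contact_force: [0.8, 0.1, -0.2]
grip_width: 88.4
gripper_force: 0.0
```

Run:
```python
from h import *
delta(568.8,287.5,3,-18.2)
```

```text
pos [569.5 288.4  12. ] down [ 0.002  0.001 -1.   ] turn 0.001 shift mm -1.0 -0.4 9.0 q6 0.6 w 88.4 0.0 13.7
```

Emit:
arm_command(
  motion=[1,-0.001,0,0.006,0,0,0,1,0,0,0.003,0,0,0,-1,0,0,0,0,0,0,-1,0,0,0,0,0,0,-1,0,0,0,0,0,0,-1,0,0,0,0,0,0,-1,0,0,0,0,0,0,-1,0,0,0,0,0,0,-1,0,0,0,0,0,0,-1,0,0,0,0,0,0,-1,0,0,0,0,0,0,-1,0,0,0,0,0,0],
)

```text
time_s: 14.9
eef_pos: [569.3, 286.6, 1.9]
tool_rot: [0.81, 0.587, 0.0, 0.0]
contact_force: [1.7, 0.0, 0.8]
grip_width: 15.0
gripper_force: 30.0
```

Run:
```python
from h import *
delta(343,-294.8,26,38.7)
```

```text
pos [569.3 286.6   1.9] down [ 0.001  0.    -1.   ] turn -0.993 shift mm -312.3 -540.1 -24.1 q6 0.6 w 15.0 30.0 14.9
```

Emit:
arm_command(
  motion=[-1,0,0,-0.03,0,0,0,-1,0,0,-0.03,0,0,-0.142,-1,0,0,-0.03,0,0,-0.142,-1,0,0,-0.03,0,0,-0.142,-1,0,0,0,0,0,-0.142,-1,0,0,0,0,0,-0.142,-1,0,0,0,0,0,-0.142,-1,0,0,0,0,0,-0.142,-1,-0.0223,-0.0386,0,0,0,0,-1,-0.0223,-0.0386,0,0,0,0,-1,-0.0223,-0.0386,0,0,0,0,-1,-0.0223,-0.0386,0,0,0,0],
)

```text
time_s: 16.1
eef_pos: [503.1, 119.1, 121.4]
tool_rot: [0.432, 0.902, -0.0, -0.001]
contact_force: [0.9, -1.1, -2.1]
grip_width: 15.2
gripper_force: 30.0
```

Emit:
arm_command(
  motion=[-1,-0.0223,-0.0386,0,0,0,0,-1,-0.0223,-0.0386,0,0,0,0,-1,-0.0223,-0.0386,0,0,0,0,-1,-0.0223,-0.0386,0,0,0,0,-1,-0.0223,-0.0386,0,0,0,0,-1,-0.0223,-0.0386,0,0,0,0,-1,-0.0223,-0.0386,0,0,0,0,-1,-0.0223,-0.0386,0,0,0,0,-1,-0.0223,-0.0386,0,0,0,0,-1,-0.0223,-0.0386,0,0,0,0,-1,0,0,0,0,0,0,-1,0,0,0,0,0,0],
)

```text
time_s: 17.3
eef_pos: [342.6, -295.3, 121.4]
tool_rot: [0.433, 0.901, 0.0, -0.001]
contact_force: [0.2, 0.1, -2.6]
grip_width: 15.0
gripper_force: 30.0
```

Run:
```python
from h import *
delta(343,-294.8,25,38.7)
W=cloud(cam('top'))
rect(W,(110,220,185,290),48,75,'sqtube')
rect(W,(110,220,185,290),16,45,'rest')
```

```text
pos [ 342.6 -295.3  121.4] down [-0.001  0.001 -1.   ] turn -0.001 shift mm 0.2 0.6 96.4 q6 -1.65 w 15.0 30.0 17.3
sqtube 555 c [483.9 417.2] mean [482.6 416.9] edges [(86.1, np.float32(115.8)), (37.3, np.float32(25.8))]
rest 200 c [483.4 416.8] mean [477.6 408.8] edges [(85.8, np.float32(113.9)), (68.0, np.float32(23.9))]
```

Emit:
arm_command(
  motion=[-1,0,0.0005,0.03,0,0,0,-1,0,0,0.03,0,0,0,-1,0,0,0.02,0,0,0,-1,0,0,0.01,0,0,0,-1,0,0,0.004,0,0,0,-1,0,0,0.001,0,0,0,-1,0,0,0,0,0,0],
)

```text
time_s: 18.05
eef_pos: [344.0, -295.0, 27.4]
tool_rot: [0.432, 0.902, -0.0, 0.001]
contact_force: [-0.2, 0.6, -3.4]
grip_width: 15.0
gripper_force: 30.0
```

Emit:
arm_command(
  motion=[0.3,0,0,0,0,0,0,0.3,0,0,0,0,0,0,0.3,0,0,0,0,0,0,0.3,0,0,0,0,0,0,0.3,0,0,0,0,0,0,0.3,0,0,-0.02,0,0,0,0.3,0,0,-0.04,0,0,0,1,0,0,-0.04,0,0,0],
)

```text
time_s: 18.85
eef_pos: [343.3, -294.5, 127.7]
tool_rot: [0.432, 0.902, 0.0, -0.001]
contact_force: [-0.1, 0.1, -0.0]
grip_width: 63.0
gripper_force: 0.0
```

Run:
```python
from h import *
delta(480.2,-421.2,3,-40.4)
```

```text
pos [ 343.3 -294.5  127.7] down [-0.001  0.001 -1.   ] turn 1.382 shift mm -7.7 186.4 124.7 q6 -1.65 w 63.0 0.0 18.85
```

Emit:
arm_command(
  motion=[1,0,0,0,0,0,0.138,1,0,0,0,0,0,0.138,1,0,0,0,0,0,0.138,1,0,0,0,0,0,0.138,1,0,0,0,0,0,0.138,1,0,0,0,0,0,0.138,1,0,0,0,0,0,0.138,1,0,0,0,0,0,0.138,1,0,0,0,0,0,0.139,1,0,0,0,0,0,0.139,1,-0.002,0.037,0,0,0,0,1,-0.002,0.037,0,0,0,0],
)

```text
time_s: 20.05
eef_pos: [397.9, -346.3, 127.0]
tool_rot: [0.908, 0.419, -0.0, -0.0]
contact_force: [0.6, -0.3, -0.3]
grip_width: 88.3
gripper_force: 0.0
```

Emit:
arm_command(
  motion=[1,-0.002,0.037,0,0,0,0,1,-0.002,0.037,0,0,0,0,1,0,0.038,0.01,0,0,0,1,0,0,0.03,0,0,0,1,0,0,0.03,0,0,0,1,0,0,0.025,0,0,0,1,0,0,0.015,0,0,0,1,0,0,0.005,0,0,0,1,0,0,0,0,0,0],
)

```text
time_s: 20.95
eef_pos: [479.9, -421.4, 11.3]
tool_rot: [0.908, 0.419, -0.0, -0.001]
contact_force: [0.4, 0.5, 0.1]
grip_width: 88.3
gripper_force: 0.0
```

Run:
```python
from h import *
delta(480.2,-421.2,3,-40.4)
```

```text
pos [ 479.9 -421.4   11.3] down [-0.001  0.001 -1.   ] turn -0.0 shift mm 0.3 0.1 8.3 q6 -0.2 w 88.3 0.0 20.95
```

Emit:
arm_command(
  motion=[1,0,0,0.006,0,0,0,1,0,0,0.003,0,0,0,-1,0,0,0,0,0,0,-1,0,0,0,0,0,0,-1,0,0,0,0,0,0,-1,0,0,0,0,0,0,-1,0,0,0,0,0,0,-1,0,0,0,0,0,0,-1,0,0,0,0,0,0,-1,0,0,0,0,0,0,-1,0,0,0,0,0,0,-1,0,0,0,0,0,0],
)

```text
time_s: 22.15
eef_pos: [480.2, -421.7, 2.8]
tool_rot: [0.908, 0.419, 0.0, 0.0]
contact_force: [0.3, -0.1, -0.1]
grip_width: 15.6
gripper_force: 30.0
```

Run:
```python
from h import *
delta(452.7,-7.5,27,-21.8)
```

```text
pos [ 480.2 -421.7    2.8] down [ 0. -0. -1.] turn -0.325 shift mm 374.3 -179.3 -24.2 q6 -0.2 w 15.6 30.0 22.15
```

Emit:
arm_command(
  motion=[-1,0,0,-0.03,0,0,0,-1,0,0,-0.03,0,0,-0.108,-1,0,0,-0.03,0,0,-0.108,-1,0,0,-0.03,0,0,-0.109,-1,0.0416,-0.0199,0,0,0,0,-1,0.0416,-0.0199,0,0,0,0,-1,0.0416,-0.0199,0,0,0,0,-1,0.0416,-0.0199,0,0,0,0,-1,0.0416,-0.0199,0,0,0,0,-1,0.0416,-0.0199,0,0,0,0,-1,0.0416,-0.0199,0,0,0,0,-1,0.0416,-0.0199,0,0,0,0],
)

```text
time_s: 23.35
eef_pos: [455.0, -51.7, 122.7]
tool_rot: [0.828, 0.561, -0.0, -0.0]
contact_force: [0.2, -0.2, -2.3]
grip_width: 15.6
gripper_force: 30.0
```

Emit:
arm_command(
  motion=[-1,0.0416,-0.0199,0,0,0,0,-1,0,0,0.02,0,0,0,-1,0,0,0.02,0,0,0,-1,0,0,0,0,0,0,-1,0,0,0,0,0,0],
)

```text
time_s: 23.85
eef_pos: [452.7, -7.5, 83.0]
tool_rot: [0.828, 0.561, -0.0, -0.0]
contact_force: [1.0, -0.1, -0.9]
grip_width: 15.3
gripper_force: 30.0
```

Run:
```python
from h import *
delta(452.7,-7.5,27,-21.8)
```

```text
pos [452.7  -7.5  83. ] down [-0.001  0.    -1.   ] turn 0.0 shift mm 0.1 0.0 56.0 q6 0.1 w 15.3 30.0 23.85
```

Emit:
arm_command(
  motion=[-1,0,0,0.025,0,0,0,-1,0,0,0.02,0,0,0,-1,0,0,0.007,0,0,0,-1,0,0,0.003,0,0,0,-1,0,0,0,0,0,0,-1,0,0,0,0,0,0,0.3,0,0,0,0,0,0,0.3,0,0,0,0,0,0,0.3,0,0,0,0,0,0,0.3,0,0,0,0,0,0,0.3,0,0,0,0,0,0],
)

```text
time_s: 24.95
eef_pos: [452.7, -7.4, 27.8]
tool_rot: [0.828, 0.561, 0.0, 0.0]
contact_force: [-0.7, -0.4, 0.7]
grip_width: 53.5
gripper_force: 0.0
```

Emit:
arm_command(
  motion=[0.3,0,0,-0.02,0,0,0,0.3,0,0,-0.04,0,0,0,0.3,0,0,-0.04,0,0,0,0.3,0,0,-0.04,0,0,0,0.3,0.045,-0.01,0,0,0,0,0.3,0.045,-0.01,0,0,0,0,0.3,0.045,-0.01,0,0,0,0,0.3,0.045,-0.01,0,0,0,0,0.3,0.045,-0.01,0,0,0,0,0.3,0.045,-0.01,0,0,0,0,0.3,0,0,0,0,0,0,0.3,0,0,0,0,0,0],
)

```text
time_s: 26.15
eef_pos: [496.7, 266.0, 167.3]
tool_rot: [0.827, 0.562, -0.001, -0.0]
contact_force: [-0.3, -0.7, 0.4]
grip_width: 57.2
gripper_force: 0.0
```

Run:
```python
from h import *
c=cam('top','top4.png'); W=cloud(c); print(r.get_obs()['eef_pos'])
rect(W,(290,235,356,292),30,60,'sqbar')
rect(W,(365,255,402,292),38,70,'rtube')
rect(W,(405,260,500,330),28,60,'rbar')
cv2.imwrite('pics/end.png',cv2.resize(c['frame'][210:340,120:510,::-1],None,fx=2,fy=2))
```

```text
[496.81625202 265.11296218 167.47239044]
sqbar 315 c [453.2  -6.3] mean [450.7  -5. ] edges [(48.7, np.float32(158.8)), (95.0, np.float32(68.8))]
rtube 89 c [ 428.2 -153.7] mean [ 428.5 -153.4] edges [(40.8, np.float32(97.0)), (41.6, np.float32(7.0))]
rbar 469 c [ 340.2 -291.8] mean [ 340.6 -291.9] edges [(139.2, np.float32(129.3)), (48.7, np.float32(39.3))]
```

View pics/end.png

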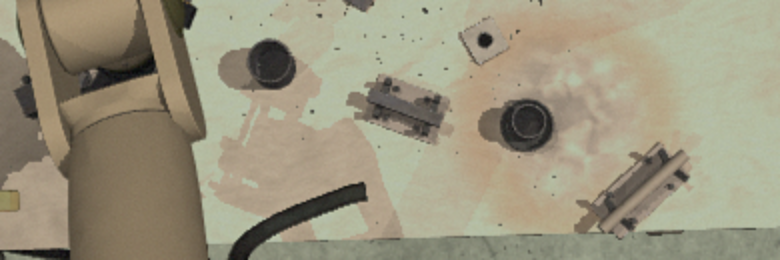

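All four pieces are in their rests. The round bar (645,190) looks off to one side, so I'll check its cross-section.

Run:
```python
from h import *
W=cloud(cam('top')); p=W[260:330,405:500].reshape(-1,3)
a=np.radians(38.7); X=np.array([np.cos(a),np.sin(a)]); Y=np.array([-X[1],X[0]])
d=p[:,:2]-[343,-294.8]; x=d@X; y=d@Y
k=(abs(y)<35)&(p[:,2]>22)
print('bar mid: x',np.percentile(x[k],[2,50,98]).round(1),'z',np.percentile(p[k,2],[5,50,95]).round(1))
k=(abs(y)<80)&(p[:,2]>22); print('y',y[k].min(),y[k].max())
for lo in range(-30,31,5):
    k=(x>=lo)&(x<lo+5)&(abs(y)<65)&(p[:,2]>15)
    if k.sum(): print(lo,k.sum(),p[k,2].max().round(1),np.median(p[k,2]).round(1))
```

```text
bar mid: x [-7.8  0.3  7.6] z [31.9 37.2 43.1]
y -66.78220395814988 73.88724620039639
-30 1 31.3 31.3
-25 13 43.6 38.6
-20 15 42.7 37.1
-15 18 38.9 31.0
-10 63 42.4 35.4
-5 107 46.3 38.4
0 119 44.9 38.5
5 77 42.7 34.8
10 13 39.1 31.3
15 14 41.5 36.3
20 12 43.4 38.9
```

```bash
python3 -c "
from h import *
print(close_job())"
```

```text
the job is handed in; nothing more can be done
None
```

I put all four pieces in their rests and handed the job in at about 26 s of the 102 s allowed. The last camera measurements put each within 5 mm of its rest's centre, and I left the steel angle alone; no verdict came back.

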